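# Lock the safety stopper of the brush-cleaner jar

## Robot

A 6-joint arm with a two-finger parallel gripper is mounted at the origin on the work surface. World frame = base frame: x ahead of the robot, y to its left, z up, the work surface at z = 0. Lengths are in m, angles in rad, forces in N, time in s.
With the tool pointing down it reaches from about 0.225 to 0.875 m from the base axis. Payload 3.4 kg.
Tool frame: the origin (TCP) lies between the finger pads; the fingertips stand 8 mm ahead of it and the grasp point (between the pads) lies 11 mm behind it; z points along the fingers, y is the line along which they close (so a half turn about z gives the same grasp; the last joint's range is limited). The gripper opens to 85 mm and grips with 20 to 120 N. Pads are 22 mm wide; open, the fingers measure 114 mm over their backs; the gripper's body (76 mm by 85 mm) begins 54 mm behind the grasp point. The pads swing forward as they close: fully open they stand 13 mm farther back than shut.
Start: joints at [-1.463, 0.276, 1.505, -0, 1.361, -0.121], TCP at [0.13, -0.56, 0.239] pointing down, gripper open.
Joint ranges: [-2.89, 2.89], [-0.75, 2.08], [0.22, 2.7], [-1.18, 4.32], [0.11, 2.71], [-2.7, 2.7]. Speed limits (rad/s): [2.57, 2.57, 3.14, 3.14, 3.14, 3.14].

## Interface

Orientations are given as a unit quaternion [w, x, y, z].
In Python, from rig import manip gives the robot as it stands.
- The arm moves only by the tool move_arm, never from a script. Its argument "deltas" is a list that holds one entry, the list of rows, each a list of 5 numbers: the shift along the tool's x, y, z normalised to -1 to 1, where 1 is 80 cm, then the turn about the tool's z normalised to -1 to 1, where 1 is 120 degrees, then the closure, from -1 (fully open) to 1 (shut). In form: [[[tx, ty, tz, twist, grip], ...]]. A call has 1 to 12 rows; each row is the pose to reach, as a shift and turn from the pose commanded when the call began, along the tool's axes at that moment; what a row does not reach only later rows make up. A row lasts 1/10 s, in which the tool goes at most 50 mm and 8.59 degrees, less where a joint would pass 70% of its speed; a pose out of reach is approached as far as the arm can. A call with a number of a shift or a turn outside -1 to 1 is refused whole. A call with a gripper value outside its range is refused whole. The fingers move at their own pace and stop on an object; "squeeze" is the grip in N (left out, the last holds). Time passes only in rows, so rows that repeat a pose let the fingers close. It gives the time, the measured TCP pose, the force, the opening and the grip force at its end, in the units of the state.
- manip.get_state(): the state, without advancing time (a new reading comes with each control period).
- manip.get_image(name): name is "scene" or "top" or "wrist"; returns the picture (480x640x3 uint8, red, green, blue); there is no depth.
- manip.camera_params(name): a dict with "fx", "fy", "cx", "cy" (pixels), "R" (3x3) and "t" (3): a world point X has camera coordinates R X + t; the wrist camera has in their place "tool_from_camera" (4x4, takes a point from camera to tool coordinates, whose origin is the TCP and whose axes are the flange's). Camera axes: x right, y down, z forward; pixel columns grow to the right and rows downward; lengths in m; the calibration is good to about 2 mm. A picture is of the moment at which its call begins: read the wrist's pose just before it. camera_params takes no time and is no camera call.
- manip.sign_off(): hands the job in; it is judged then, once.
The state is a dict: "clock": time; "qpos": joint angles; "qd": joint speeds; "effort": joint torques, N m; "position": TCP position; "ee_rot": TCP orientation; "contact_force": force on the tool from outside, world axes, zero at the start; "moment": the same for the moment, N m; "width": finger opening in m; "gripper_force": force on a finger pad.
Only numpy, scipy, OpenCV 4.12 (cv2) and the standard library are available. Lean on these libraries where they do the work, as an engineer would, in place of code of your own. Each camera call takes 0.05 s, during which the arm holds its last target. There are 200 camera calls.

## Task

The stopper of the squat brush-cleaner jar is standing loose in its collar, held up by the spring inside. Push it straight down against the spring, turn it a quarter turn clockwise (seen from above) so that it locks, and let go of it. Do not knock or shift the tall jar or the ink bottle.

Things in the scene. Friction and masses are not known exactly. Their poses are not given: they have to be found in the camera images.
- stopper_grip (a point): Centre of the grip bar of the squat jar's loose aluminium stopper. Bar 44 mm long (its x), 16 thick (y), 32 tall (z up), on the flat round top of the plug, 44 mm wide, 16 mm below this point. Two lugs in line with the bar stand in the collar's gaps. It can turn, clockwise only, once pushed down 10 mm; it bottoms at 20 mm (aim for 15). Spring: 4 N at first, 10 N at 20 mm.
- squat_jar_mouth (a point): Centre of the black collar's top on the squat white jar (104 mm wide, 115 mm tall to here, fixed); z up, x through the collar's two gaps. At first the bar lies along x (within 3 degrees), its centre 44 mm above. Turned 90 degrees clockwise (10 either way; a stop beyond) and let up, the lugs rise into notches: locked, bar along y, its centre 38 mm above.
- tall_jar: The other jar, a bystander, fixed: white, slimmer (82 mm wide) and taller (204 mm to the top of its grip bar), with the same kind of stopper, already locked, on a 118 mm square plate. Origin at the centre of its underside.
- ink_bottle: A bystander: loose amber ink bottle with a black cap, 56 mm in diameter and 85 mm tall; origin at the centre of its underside. It stands at least 15 cm from the squat jar's axis.

How it is judged:
At the end, for the whole second after the job is handed in: The stopper sits locked in the squat jar: its bar across the collar's gaps to within 16 degrees, its grip centre 35 to 41 mm above the collar's top and within 12 mm of the jar's axis, upright to within about 8 degrees (angle between the x axis of stopper_grip and the y axis of squat_jar_mouth, either way round below 0.28 rad and z of stopper_grip in the frame of squat_jar_mouth between 0.035 and 0.041 m and horizontal distance between stopper_grip and squat_jar_mouth below 0.012 m and angle between stopper_grip's own z axis and vertical below 0.15 rad); the robot touches nothing.
It fails at once if the tall jar is knocked (more than 5 N) (contact force between tall_jar and anything else above 5 N).
It fails at once if the ink bottle is shifted more than 20 mm (distance of ink_bottle from where it was at the start of the episode above 0.02 m).
It also fails if it takes over 35 s, if anything falls off the work surface, if the arm or the gripper's body presses on something with over 40 N, if the wrist force passes 120 N, or if a joint passes its speed limit or range.

## Working session

There is one attempt and no reset: what is moved stays moved. The work goes in short steps, Python scripts to look and compute and a tool call to move; the robot and the scene stay as the last step left them, time stands still between calls to the robot, and variables do not carry over. Pictures are saved under pics/ and viewed, at most 10 in all, crops included, and the job is handed in when it is done.

Besides the shell and the picture viewer there is one more tool, called after "Emit:" as name(argument=value, ...), one argument or row to a line, values as JSON. move_arm: Moves the arm, as the interface text tells. Scaled input: -1 to 1 covers 80 cm each way for a shift and 120 degrees each way for a turn. Its arguments: {"type":"object","properties":{"deltas":{"type":"array","items":{"type":"array","items":{"type":"array","items":{"type":"number","minimum":-1,"maximum":1}}}},"squeeze":{"type":"number"}},"required":["deltas"]}

```bash
mkdir -p pics
python3 - <<'E'
from rig import manip
import cv2
for n in("scene","top"):
    cv2.imwrite(f"pics/{n}0.png",manip.get_image(n)[:,:,::-1])
    print(n,manip.camera_params(n))
s=manip.get_state();print(s);print(manip.camera_params("wrist"))
E
```

```text
scene {'fx': 438.24602854691693, 'fy': 438.24602854691693, 'cx': 315.7156484614992, 'cy': 245.7067224194729, 'R': array([[ 0.81534587,  0.57886118, -0.01143889],
       [ 0.40023658, -0.57780309, -0.71130462],
       [-0.41835606,  0.57538103, -0.70279078]]), 't': array([-0.46089423, -0.13584776,  0.96844432])}
top {'fx': 536.630728479219, 'fy': 536.630728479219, 'cx': 317.60572895599176, 'cy': 231.35319881309627, 'R': array([[ 0.02634046, -0.9994674 ,  0.01926393],
       [-0.98438486, -0.02928851, -0.17357601],
       [ 0.17404777, -0.01439105, -0.98463205]]), 't': array([-0.03224875,  0.57358235,  1.00557989])}
{'clock': 0.1, 'qpos': array([-1.46299178e+00,  2.76509296e-01,  1.50598012e+00, -3.59778591e-05,
        1.36070907e+00, -1.21015598e-01]), 'qd': array([-0.00049766, -0.00174817, -0.00342154, -0.00049303,  0.0005949 ,
       -0.00010887]), 'effort': array([ 1.25577488e-03, -4.17699873e+01, -2.46404761e+01, -4.22266176e-04,
        5.80580338e-03, -1.61612483e-07]), 'position': array([ 0.13035126, -0.55956695,  0.23854954]), 'ee_rot': array([-8.03012244e-04,  9.93461554e-01,  1.14164340e-01, -1.22863721e-05]), 'contact_force': array([ 0.43256768,  0.10362049, -0.06292194]), 'moment': array([-0.01913366, -0.01550131,  0.01670816]), 'gripper_force': 0.0, 'width': 0.08527349241439633}
{'fx': 403.00949858773976, 'fy': 403.00949858773976, 'cx': 317.81556341713645, 'cy': 241.61835730961462, 'tool_from_camera': array([[-8.83467327e-04, -9.57190135e-01, -2.89458572e-01,
         7.33310707e-02],
       [ 9.99999464e-01, -6.89297261e-04, -7.72747251e-04,
         4.32488945e-05],
       [ 5.40143045e-04, -2.89459100e-01,  9.57190231e-01,
        -1.33557088e-01],
       [ 0.00000000e+00,  0.00000000e+00,  0.00000000e+00,
         1.00000000e+00]])}
```

View pics/top0.png

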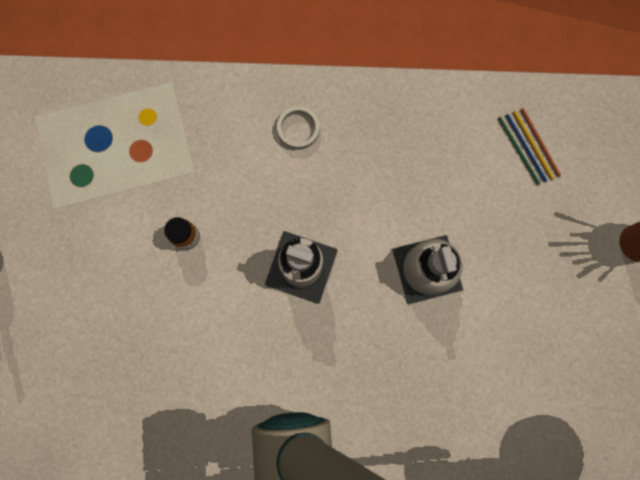

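View pics/scene0.png

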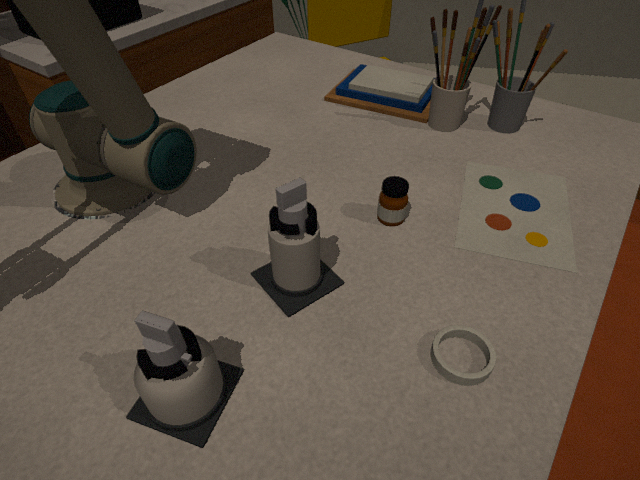

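The top view shows the squat jar at about (440,263) and the tall jar at (300,258). The ink bottle is at (180,232). The scene view shows the squat jar's bar at about (170,335). I'll enlarge both.

```bash
cat > h.py <<'E'
import numpy as np
from rig import manip
def onz(n,u,v,z):
    c=manip.camera_params(n);R=c["R"];C=-R.T@c["t"]
    d=R.T@[(u-c["cx"])/c["fx"],(v-c["cy"])/c["fy"],1]
    return C+d*(z-C[2])/d[2]
def proj(n,X):
    c=manip.camera_params(n);p=c["R"]@np.array(X)+c["t"]
    return c["fx"]*p[0]/p[2]+c["cx"],c["fy"]*p[1]/p[2]+c["cy"]
E
python3 - <<'E'
import cv2,numpy as np
from h import *
a=cv2.imread("pics/top0.png")[222:312,385:475];b=cv2.imread("pics/scene0.png")[300:390,125:215]
cv2.imwrite("pics/crop0.png",np.hstack([cv2.resize(x,(400,400),interpolation=cv2.INTER_CUBIC) for x in(a,b)]))
print(onz("top",446,262,.175),onz("top",436,268,.115),onz("scene",158,323,.175),onz("top",300,258,.2),onz("top",180,232,.085))
E
```

```text
[ 0.50523045 -0.23691866  0.175     ] [ 0.50116966 -0.23381814  0.115     ] [ 0.52121492 -0.23903377  0.175     ] [0.50180551 0.01421829 0.2       ] [0.55916892 0.24469564 0.085     ]
```

View pics/crop0.png

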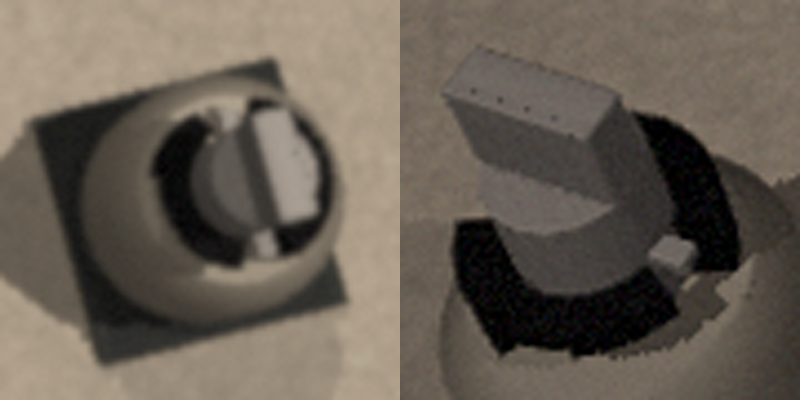

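The left crop shows the bar's top face with corners near (252,113), (295,110), (317,215) and (275,222). In the right crop they are near (443,93), (480,47), (618,92) and (583,138).

Run:
```python
from h import *
k=90/400
for n,o,c in(("top",(385,222),[(252,113),(295,110),(317,215),(275,222)]),("scene",(125,300),[(80,47),(43,93),(183,138),(218,92)])):
    P=np.array([onz(n,o[0]+u*k,o[1]+v*k,.175) for u,v in c])
    a=(P[0]+P[1])/2;b=(P[2]+P[3])/2;d=a-b
    print(n,P.mean(0),np.linalg.norm(d),np.linalg.norm(P[0]-P[1]),np.degrees(np.arctan2(d[1],d[0])))
s=manip.get_state()
from scipy.spatial.transform import Rotation as R
print(R.from_quat(s["ee_rot"],scalar_first=True).as_matrix())
```

```text
top [ 0.51045237 -0.24229919  0.175     ] 0.04234839442837346 0.01692788149313607 11.010947332770854
scene [ 0.51538212 -0.23931318  0.175     ] 0.04140504591744572 0.015304204574098361 -164.5488436885219
[[ 9.73933007e-01  2.26835746e-01 -2.07762803e-04]
 [ 2.26835785e-01 -9.73931717e-01  1.59271825e-03]
 [ 1.58938649e-04 -1.59832891e-03 -9.99998710e-01]]
```

Bar centre is about (0.513, -0.241) and it lies at about 13°, with length and width as expected. The tool's x already points to 13°, so I'll go above it and look with the wrist camera.

Emit:
move_arm(
  deltas=[
    [[0.557,-0.28,0,0,-1],[0.557,-0.28,0,0,-1],[0.557,-0.28,0,0,-1],[0.557,-0.28,0,0,-1],[0.557,-0.28,0,0,-1],[0.557,-0.28,0,0,-1],[0.557,-0.28,0,0,-1],[0.557,-0.28,0,0,-1],[0.557,-0.28,0,0,-1],[0.557,-0.28,0,0,-1],[0.557,-0.28,0,0,-1],[0.557,-0.28,0,0,-1]],
  ],
  squeeze=60,
)

```text
clock: 1.3
position: [0.5138, -0.2399, 0.2386]
ee_rot: [-0.0, 0.993, 0.116, -0.001]
contact_force: [-0.5, 0.6, 0.4]
width: 0.0851
gripper_force: 0.0
```

Run:
```python
from h import *
import cv2
s=manip.get_state();print(s["clock"],s["position"],s["qpos"],s["ee_rot"],abs(s["qd"]).max())
cv2.imwrite("pics/w1.png",manip.get_image("wrist")[:,:,::-1])
np.save("w1.npy",np.r_[s["position"],s["ee_rot"]])
```

```text
1.3 [ 0.51377167 -0.23989156  0.23860857] [-5.58970157e-01  2.65169019e-01  1.52196482e+00 -9.20110568e-04
  1.35600705e+00  7.80387186e-01] [-1.32614564e-04  9.93300203e-01  1.15559098e-01 -8.85235208e-04] 0.04614940528357186
```

View pics/w1.png

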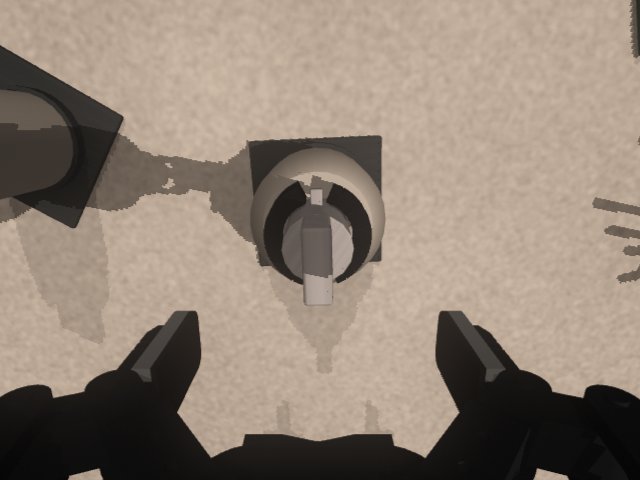

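The wrist view shows the bar's top face, roughly corners (302,228), (331,228), (332,305) and (304,305). Its near end face and a lug sit above it at (317,197).

Run:
```python
from h import *
from scipy.spatial.transform import Rotation as Ro
w=np.load("w1.npy");c=manip.camera_params("wrist");T=c["tool_from_camera"];R=Ro.from_quat(w[3:],scalar_first=True).as_matrix()
def on(u,v,z):
    d=R@T[:3,:3]@[(u-c["cx"])/c["fx"],(v-c["cy"])/c["fy"],1];C=w[:3]+R@T[:3,3]
    return C+d*(z-C[2])/d[2]
P=np.array([on(u,v,.175) for u,v in[(302,228),(331,228),(332,305),(304,305)]])
print(P, P.mean(0))
d=P[0]+P[1]-P[2]-P[3];print(np.linalg.norm(d)/2,np.linalg.norm(P[0]-P[1]),np.degrees(np.arctan2(d[1],d[0])),"in tool",R.T@(P.mean(0)-w[:3]), np.degrees(np.arctan2(R[1,0],R[0,0])))
```

```text
[[ 0.53215888 -0.22718923  0.175     ]
 [ 0.53551787 -0.24146926  0.175     ]
 [ 0.49410882 -0.25216741  0.175     ]
 [ 0.49066445 -0.23753878  0.175     ]] [ 0.5131125  -0.23959117  0.175     ]
0.04276679372952785 0.014669761493597245 14.24539049663786 in tool [-0.00046268 -0.00041391  0.06360966] 13.271776512465042
```

The three views agree to within a few mm. Next I'll descend and grip.

Emit:
move_arm(
  deltas=[
    [[0,0,0.05,0,-1],[0,0,0.09,0,-1],[0,0,0.103,0,-1],[0,0,0.103,0,-1],[0,0,0.103,0,0],[0,0,0.103,0,1],[0,0,0.103,0,1],[0,0,0.103,0,1],[0,0,0.103,0,1],[0,0,0.103,0,1],[0,0,0.103,0,1]],
  ],
  squeeze=60,
)

```text
clock: 2.45
position: [0.5139, -0.241, 0.1574]
ee_rot: [0.0, 0.993, 0.114, 0.0]
contact_force: [-0.2, -1.4, 1.5]
width: 0.0149
gripper_force: 62.1
```

Emit:
move_arm(
  deltas=[
    [[0,0,0.004,0,1],[0,0,0.008,0,1],[0,0,0.012,0,1],[0,0,0.016,0,1],[0,0,0.019,0,1],[0,0,0.019,0,1],[0,0,0.019,0,1]],
  ],
)

```text
clock: 3.15
position: [0.5139, -0.241, 0.1421]
ee_rot: [0.0, 0.993, 0.114, 0.0]
contact_force: [-1.2, 0.3, 7.5]
width: 0.0149
gripper_force: 62.8
```

Force fits the spring at about 15 mm. Now I'll turn clockwise, which is positive about tool z.

Emit:
move_arm(
  deltas=[
    [[0,0,0,0.07,1],[0,0,0,0.14,1],[0,0,0,0.21,1],[0,0,0,0.28,1],[0,0,0,0.35,1],[0,0,0,0.42,1],[0,0,0,0.49,1],[0,0,0,0.56,1],[0,0,0,0.63,1],[0,0,0,0.7,1],[0,0,0,0.75,1],[0,0,0,0.75,1]],
  ],
)

```text
clock: 4.35
position: [0.5138, -0.2415, 0.1422]
ee_rot: [0.0, 0.783, -0.622, 0.001]
contact_force: [-1.1, -1.2, 7.0]
width: 0.0149
gripper_force: 62.8
```

Run:
```python
from h import *
import cv2
from scipy.spatial.transform import Rotation as Ro
s=manip.get_state();R=Ro.from_quat(s["ee_rot"],scalar_first=True).as_matrix();print(s["qpos"],s["moment"],np.degrees(np.arctan2(R[1,0],R[0,0])))
cv2.imwrite("pics/w2.png",manip.get_image("wrist")[:,:,::-1])
```

```text
[-5.61280307e-01  3.34945761e-01  1.67247848e+00 -1.05726581e-03
  1.13291415e+00  2.35349076e+00] [-0.16749505  0.29649342 -0.06917932] -76.978438066527
```

View pics/w2.png

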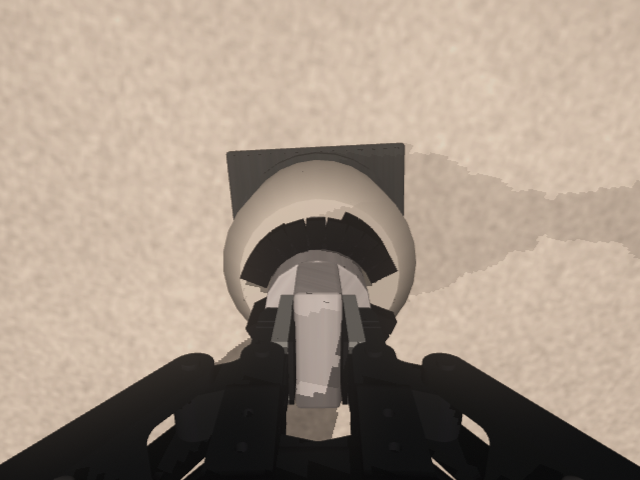

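The bar now lies across the collar's gaps, which show at about (255,285) and (395,275). I'll let it rise 8 mm and check the force.

Emit:
move_arm(
  deltas=[
    [[0,0,-0.003,0,1],[0,0,-0.006,0,1],[0,0,-0.01,0,1],[0,0,-0.01,0,1]],
  ],
)

```text
clock: 4.8
position: [0.5138, -0.2414, 0.1501]
ee_rot: [0.0, 0.783, -0.622, 0.001]
contact_force: [0.6, -0.9, 4.3]
width: 0.0153
gripper_force: 62.4
```

Next I'll release, with a pause, then retract upward.

Emit:
move_arm(
  deltas=[
    [[0,0,0,0,0.6],[0,0,0,0,0.2],[0,0,0,0,-0.5],[0,0,0,0,-1],[0,0,0,0,-1],[0,0,0,0,-1],[0,0,-0.03,0,-1],[0,0,-0.07,0,-1],[0,0,-0.12,0,-1],[0,0,-0.15,0,-1],[0,0,-0.15,0,-1]],
  ],
)

```text
clock: 5.9
position: [0.5155, -0.2419, 0.274]
ee_rot: [-0.0, 0.783, -0.622, 0.004]
contact_force: [0.7, -0.1, 0.0]
width: 0.0853
gripper_force: 0.0
```

Run:
```python
from h import *
import cv2
from scipy.spatial.transform import Rotation as Ro
s=manip.get_state();np.save("w3.npy",np.r_[s["position"],s["ee_rot"]])
w=manip.get_image("wrist")[:,:,::-1];a=manip.get_image("scene")[290:390,115:215,::-1]
cv2.imwrite("pics/c3.png",np.hstack([cv2.resize(w[150:350,220:420],(400,400),interpolation=cv2.INTER_CUBIC),cv2.resize(a,(400,400),interpolation=cv2.INTER_CUBIC)]))
print(s["position"],s["clock"])
```

```text
[ 0.51547926 -0.24193445  0.27403082] 5.9
```

View pics/c3.png

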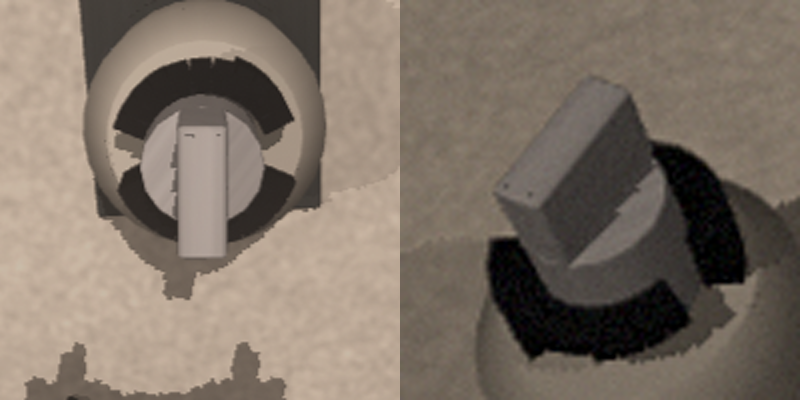

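The bar stands across the gaps and the lugs are no longer in them. I'll check the height from the scene view's top-face centre, about (156,325).

Run:
```python
from h import *
for z in(.163,.169,.175):print(z,proj("scene",[.5135,-.240,z]))
print("before: 154.3,320.7")
```

```text
0.163 (np.float64(155.62417806393688), np.float64(326.54076216790713))
0.169 (np.float64(154.2046803410996), np.float64(323.461777885677))
0.175 (np.float64(152.76087727891036), np.float64(320.33007371764865))
before: 154.3,320.7
```

The height fits. The grip rose to within 7 mm of its start height while turned, which is only possible with the lugs in the notches.

```bash
python3 -c "
from rig import manip
print(manip.sign_off())"
```

```text
the job is handed in; nothing more can be done
None
```

The squat jar's stopper was pushed down, turned a quarter turn clockwise and released; the last images and the grip height show it locked, and the job was handed in at about 6 s, with no verdict returned.

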